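# Set the hold-down screw of a lens tray

## Robot

A 7-joint arm with a two-finger parallel gripper is mounted at the origin on the work surface. World frame = base frame: x ahead of the robot, y to its left, z up, the work surface at z = 0. Lengths are in m, angles in rad, forces in N, time in s.
With the tool pointing down it reaches from about 0.425 to 0.925 m from the base axis. Payload 6.8 kg.
Tool frame: the origin (TCP) lies on the centre line of the jaws, within the pads' length; the fingertips stand 22 mm ahead of it and the grasp point (between the pads) lies 3 mm ahead of it; z points along the fingers, x is the direction in which the jaws open and shut, and the axes are right-handed (so a half turn about z gives the same grasp; the last joint's range is limited). The gripper opens to 85 mm and grips with 20 to 120 N. Pads are 22 mm wide; open, the fingers measure 114 mm over their backs; the gripper's body (76 mm by 85 mm) begins 54 mm behind the grasp point. The pads swing forward as they close: fully open they stand 13 mm farther back than shut.
Start: joints at [1.157, 0.477, 0.022, 1.555, -0.011, 1.109, -0.083], TCP at [0.203, -0.644, 0.253] pointing down, gripper open.
Joint ranges: [-2.96, 2.96], [-0.34, 2.1], [-1.41, 1.46], [0.24, 2.44], [-1.37, 4.51], [0.17, 1.92], [-2.96, 2.96]. Speed limits (rad/s): [2.39, 2.39, 3.14, 3.14, 3.14, 3.14, 3.14].

## Interface

Orientations are given as a unit quaternion [w, x, y, z].
In Python, from bench import bot gives the robot as it stands. The module is installed in compiled form; this text tells all that it offers.
- The arm moves only by the tool play_rows, never from a script. Its argument "rows" is one flat list of numbers, 5 for each row, row after row: the gripper's target within -1 to 1 (shut at 1, half-way at 0, fully open at -1), then the shift along the tool's x, y, z in m, then the turn about the tool's z in degrees. In form: [fingers, dx, dy, dz, roll, fingers, dx, dy, dz, roll, ...]. A call has 1 to 10 rows; each row is the pose to reach, as a shift and turn from the pose commanded when the call began, along the tool's axes at that moment; what a row does not reach only later rows make up. A row lasts 1/8 s, in which the tool goes at most 62.5 mm and 10.7 degrees, less where a joint would pass 70% of its speed; a pose out of reach is approached as far as the arm can. A call with a gripper value outside its range is refused whole. The fingers move at their own pace and stop on an object; "grip_force" is the grip in N (left out, the last holds). Time passes only in rows, so rows that repeat a pose let the fingers close. It gives the time, the measured TCP pose, the force and the opening at its end, in the units of the state.
- bot.observe(): the state, without advancing time (a new reading comes with each control period).
- bot.grab_frame(name): name is "side" or "top"; returns a dict with "pixels" (420x560x3 uint8, red, green, blue), "vertical_fov" (degrees; the focal length in pixels is half the picture's height over the tangent of half this angle, whatever the lens; pixels are square), "cx", "cy" (the principal point, pixels), "k1" (the pictures are not rectified: a ray, as slopes to the right and down, at radius r is drawn at 1 + k1 r^2 times it, then the intrinsics apply), "xyz" and "attitude" of the camera in the world. Camera axes: x right, y up, looking along -z (the intrinsics and any distortion apply to the point x, -y, -z); pixel columns grow to the right and rows downward; lengths in m; the calibration is good to about 2 mm. A picture is of the moment at which its call begins. There is no depth.
- bot.hand_in(): hands the job in, once; it reports no verdict.
The state is a dict: "time_s": time; "joints": joint angles; "joint_vel": joint speeds; "tau": joint torques, N m; "eef_pos": TCP position; "tool_rot": TCP orientation; "contact_force": force on the tool from outside, world axes, zero at the start; "torque": the same for the moment, N m; "opening": finger opening in m.
Only numpy, scipy, OpenCV 4.12 (cv2) and the standard library are available. Lean on these libraries where they do the work, as an engineer would, in place of code of your own. Each camera call takes 0.05 s, during which the arm holds its last target. There are 200 camera calls.

## Task

Push the purple lens tray fully home against the back stop of its white holder, then turn the orange winged hold-down screw clockwise just until its pad bottoms on the tray: press firmly enough to feel it, but do not crush the tray. Then back the screw off a quarter of a turn from there, so that the tray is kept from lifting but is not clamped. Leave the tray home and let go, and do not disturb the other things on the ledge.

Things in the scene. Friction and masses are not known exactly. Their poses are not given: they have to be found in the camera images.
- holder: White holder fixed to the ledge: base plate 140 x 116 x 8 mm, side rails 20 mm high at y = +-47 mm, back stop 28 mm high at its +x end (heights above the ledge). Origin: on the ledge, under the tray's place; +x points to the back stop (away from the robot), z up. When home, the tray's origin lies 8 mm above this origin, same x and y. Position and yaw vary.
- tray: Purple lens tray, loose, 120 (x) x 82 (y) x 20 mm high, 250 g, two compartments in front, a solid land 40 mm deep at the rear (+x). Origin: centre of its underside; the front wall's outer face is at x = -60 mm. It lies on the base plate between the rails (1.5 mm free each side), at the start 25 to 45 mm short of home; it slides with light friction (a few N) until it meets the back stop.
- land (a point): Centre of the tray's flat rear land, on its top face, 40 mm towards +x from the tray's origin, 20 mm above its underside; straight under the pad when the tray is home. The screw bottoms when the pad meets it: 8 N is a firm touch, over 90 N crushes the tray. Past the first touch 0.1 rad of screw adds about 17 N. At the start the pad's face is 2.5 to 10.5 mm above this level.
- presser: Steel presser rod, 13 mm across, hanging under the bridge, driven straight down 20 mm per clockwise turn of the screw (3.18 mm per rad). Origin: centre of its lower end. A springy black rubber pad, 20 mm across, is set on a thin neck below it; the pad's face is 9 to 14 mm below this origin, differing from time to time. 1 N on the pad adds 0.0032 N m to the torque at the wing.
- wing (a point): Centre of the orange grip of the thumbscrew, on its vertical axis: an upright flat wing 44 mm long (its x axis), 10 mm thick (y axis), 26 mm high (this point is 11 mm below its top), on a 9 mm stem. 14 mm of stem is free between wing and the bridge's collar. The wing turns but does not rise or fall; turned freely it resists with about 0.04 N m.
- thumbscrew (a joint): Angle of the thumbscrew (rad), grows when turned clockwise seen from above, which lowers the pad; -0.4 to 0.4 at the start. The angle at which it bottoms is not known beforehand (the pad's length differs); it lies 0.8 to 3.3 rad beyond the start. It stays where it is left, except that a hard-pressed pad springs it back a little.
- pump: Chrome pump dispenser, 72 mm across, 163 mm tall, bystander; origin at the centre of its foot.
- dish_low: White ceramic dish, 110 mm across, 22 mm high, under the blue one, bystander; origin at the centre of its foot.
- dish_top: Blue ceramic dish, 96 mm across, stacked in the white one, bystander; origin at the centre of its foot.
- turtle: Green turtle-shaped lens case, about 75 x 62 x 25 mm, standing beside the holder on its +y side, bystander; origin at the centre of its underside.
- file: Steel nail file with a red grip, 150 x 14 x 6 mm, lying beside the holder on its -y side, bystander; origin near its middle on the underside.
- tumbler: Green glass tumbler, 68 mm across, 95 mm tall, bystander; origin at the centre of its foot.
- jar: Amber jar with brass lid, 56 mm across, 55 mm tall, bystander; origin at the centre of its foot.
- bridge: Aluminium bridge fixed over the rear of the holder: beam 24 mm (x) by 140 mm (y), its top collar 76 mm above the ledge. Origin: on the screw's axis, at ledge height, 40 mm towards +x from the holder's origin.
- pad (a joint): Free swivel (rad, about the vertical) of the round black rubber pad under the presser; how it stands does not matter. The pad is 20 mm across and 5 mm thick on a springy cushion; its lower face, whose centre is the pad's origin, looks down at the land from 9 to 14 mm below the presser's origin.
There are look-alikes about, which are no part of the job. Of the things that look like the tray, the smallest one is meant.

How it is judged:
On the way, in this order (a step that is already met when the one before it is completed fails the run):
1. the tray is pushed home against the back stop (x of tray in the frame of holder above -0.002 m), for 0.2 s.
2. the screw is turned until its pad bottoms firmly (over 8 N) on the tray, with the tray home (contact force between presser and tray above 8 N and x of tray in the frame of holder above -0.003 m), for 0.1 s.
At the end, for the whole second after the job is handed in: The tray lies flat and at rest, within 3 mm of home in the holder; the pad stands 3.2 to 6.2 mm above the land (a quarter of a turn back from the first touch is 5 mm, so about 58 to 112 degrees); the screw is at rest (z of pad in the frame of land between 0.0032 and 0.0062 m and x of tray in the frame of holder above -0.003 m and horizontal distance between tray and holder below 0.004 m and angle between tray's own z axis and vertical below 0.04 rad and linear speed of tray below 0.01 m/s and velocity of joint thumbscrew between -0.05 and 0.05 rad/s).
It fails at once if the pad presses the tray with more than 90 N (crushed) (contact force between presser and tray above 90 N).
It fails at once if a bystander is moved by more than 30 mm (distance of any of pump, dish_low, dish_top, turtle, file, tumbler, jar from where it was at the start of the episode above 0.03 m).
It also fails if it takes over 72 s, if anything falls off the work surface, if the arm or the gripper's body presses on something with over 40 N, if the wrist force passes 120 N, or if a joint passes its speed limit or range.

## Working session

There is one attempt and no reset: what is moved stays moved. The work goes in short steps, Python scripts to look and compute and a tool call to move; the robot and the scene stay as the last step left them, time stands still between calls to the robot, and variables do not carry over. Pictures are saved under pics/ and viewed, about 8 in all and at most 12, crops included, and the job is handed in when it is done.

Besides the shell and the picture viewer there is one more tool, called after "Call:" in YAML: its name, and indented under it one key for each argument. play_rows: Moves the arm, as the interface text tells. Its arguments: {"type":"object","properties":{"rows":{"type":"array"},"grip_force":{"type":"number"}},"required":["rows"]}

```bash
mkdir -p pics
cat > h.py <<'E'
import numpy as np, cv2
from scipy.spatial.transform import Rotation as R
from bench import bot
def grab(name,fn=None):
    f=bot.grab_frame(name)
    if fn: cv2.imwrite(fn,cv2.cvtColor(f["pixels"],cv2.COLOR_RGB2BGR))
    return f
def cam(f):
    H=f["pixels"].shape[0]; F=H/2/np.tan(np.radians(f["vertical_fov"])/2)
    q=f["attitude"]; return F,R.from_quat([q[1],q[2],q[3],q[0]]).as_matrix(),np.array(f["xyz"])
def onz(f,u,v,z):
    F,M,c=cam(f); a=np.array([(u-f["cx"])/F,(v-f["cy"])/F]); s=a.copy()
    for _ in range(30): s=a/(1+f["k1"]*(s@s))
    d=M@np.array([s[0],-s[1],-1]); return c+d*(z-c[2])/d[2]
def proj(f,p):
    F,M,c=cam(f); x=M.T@(np.array(p)-c); s=np.array([x[0],-x[1]])/-x[2]; s=s*(1+f["k1"]*(s@s))
    return s*F+[f["cx"],f["cy"]]
E
python3 - <<'E'
from h import *
for n in("top","side"):
    f=grab(n,f"pics/{n}0.png"); print(n,{k:v for k,v in f.items() if k!="pixels"})
print(bot.observe())
a=cv2.imread("pics/top0.png")
E
```

```text
top {'vertical_fov': 44.37591491564342, 'cx': 288.6036423837285, 'cy': 210.95573251202305, 'k1': -0.12777931143649143, 'xyz': array([0.22807083, 0.00519954, 1.34073857]), 'attitude': array([ 0.70477686,  0.07161033, -0.06102271, -0.70316269])}
side {'vertical_fov': 56.25749676894025, 'cx': 280.8460492342145, 'cy': 209.2644053774161, 'k1': -0.09121923291219163, 'xyz': array([0.27675115, 0.67328889, 0.89939266]), 'attitude': array([-0.13073418, -0.04931679,  0.3396336 ,  0.9301212 ])}
{'time_s': 0.1, 'joints': array([ 1.15689658,  0.47770875,  0.02234881,  1.55636745, -0.01149729,
        1.10931119, -0.08307674]), 'joint_vel': array([-8.39964597e-04, -1.94025986e-03,  8.05682022e-04, -2.67941867e-03,
        2.19562746e-05,  8.09847501e-04, -2.40312092e-03]), 'tau': array([ 4.54625260e-03, -5.97761965e+01,  1.61360465e+00, -2.81955564e+01,
        1.28480309e-02,  5.04329684e-03,  4.87730108e-05]), 'eef_pos': array([ 0.20304592, -0.6432027 ,  0.25242258]), 'tool_rot': array([-4.40158552e-04,  8.06564344e-01, -5.91145723e-01, -7.07484861e-04]), 'contact_force': array([ 0.39395121, -0.35486485, -0.39927936]), 'torque': array([ 0.04350791, -0.00477773, -0.03392097]), 'opening': 0.08516100610236556}
```

View pics/top0.png

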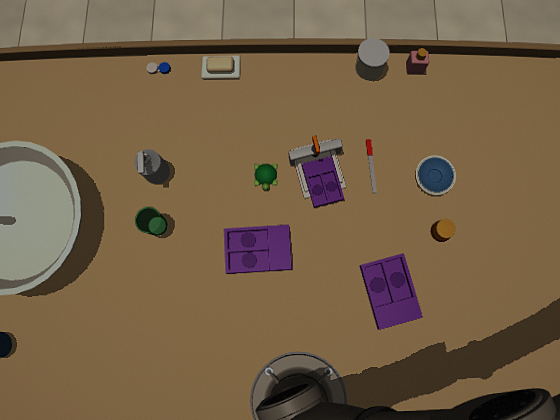

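View pics/side0.png

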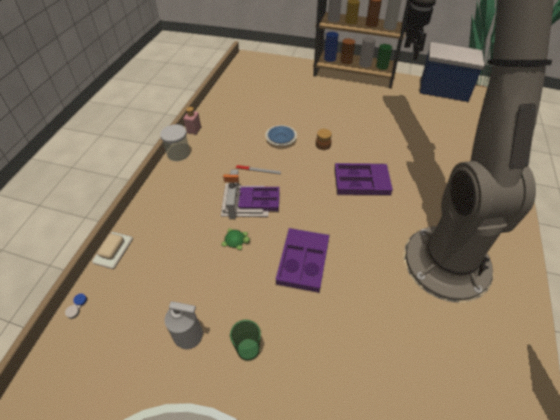

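Look-alikes in the top view: purple trays at (322,182), (258,249) and (391,291). The one at (322,182) is the smallest and sits in the white holder, so it is the one meant. I'll check it in a close crop of both views.

Run:
```python
import cv2,numpy as np
a=cv2.imread("pics/top0.png")[130:215,275:355]; b=cv2.imread("pics/side0.png")[160:225,210:290]
a=cv2.resize(a,(560,595),interpolation=cv2.INTER_CUBIC)[:, :]; a=cv2.resize(a,(400,425))
b=cv2.resize(b,(400,325),interpolation=cv2.INTER_CUBIC); b=cv2.copyMakeBorder(b,0,100,0,0,cv2.BORDER_CONSTANT)
cv2.imwrite("pics/crop1.png",cv2.convertScaleAbs(np.hstack([a,b]),alpha=1.5))
```

```text
(no output)
```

View pics/crop1.png

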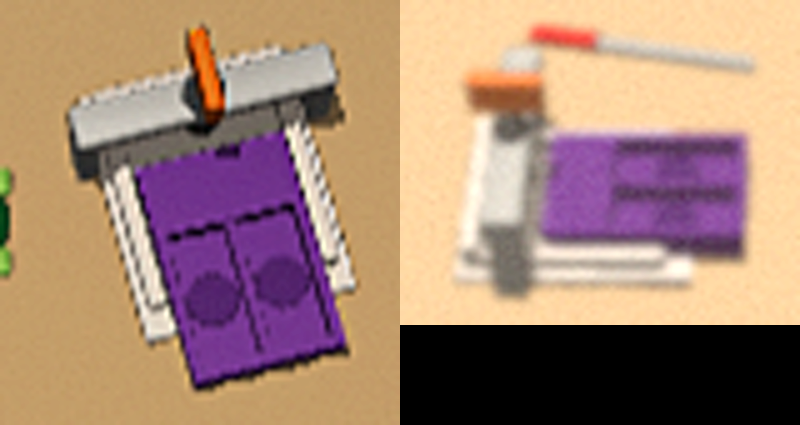

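Run:
```python
from h import *
f=grab("top");g=grab("side")
t=lambda x,y,z:onz(f,275+x/5-.5+.1,130+y/5-.5+.1,z)
s=lambda x,y,z:onz(g,210+x/5-.4,160+y/5-.4,z)
P=lambda n,a:print(n,a.round(4))
L=t(149,342,.0);Rr=t(354,290,.0);P("base front L",L);P("R",Rr);d=Rr-L;print(np.hypot(*d[:2]),"yaw",np.degrees(np.arctan2(d[0],-d[1])*-1))
a=t(195,387,.02);b=t(347,350,.02);P("tray fL",a);P("fR",b);d=b-a;print(np.hypot(*d[:2]))
w1=t(197,30,.116);w2=t(213,100,.116);P("wing far",w1);P("near",w2);P('mid',(w1+w2)/2)
P("side wing L top",s(467,75,.116));P("R",s(543,75,.116))
P("side base front near",s(690,283,0));P("side base rear near",s(458,283,0))
P("side tray front near bottom",s(742,258,.008));P("top",s(745,235,.028))
```

```text
base front L [ 0.5181 -0.0161  0.    ]
R [ 0.5466 -0.1258  0.    ]
0.11339263385730615 yaw -14.587925920914316
tray fL [ 0.4897 -0.0398  0.02  ]
fR [ 0.5096 -0.1196  0.02  ]
0.08228190221705181
wing far [ 0.6524 -0.0387  0.116 ]
near [ 0.6159 -0.0463  0.116 ]
mid [ 0.6342 -0.0425  0.116 ]
side wing L top [ 0.4371 -0.101   0.116 ]
R [ 0.3958 -0.1129  0.116 ]
side base front near [ 0.2919 -0.0833  0.    ]
side base rear near [ 0.424  -0.0456  0.    ]
side tray front near bottom [ 0.2653 -0.1039  0.008 ]
top [ 0.2665 -0.1044  0.028 ]
```

Run:
```python
from h import *
g=grab("side")
s=lambda x,y,z:onz(g,210+(x-400)/5-.4,160+y/5-.4,z)
P=lambda n,a:print(n,a.round(4))
P("side wing L top",s(467,75,.116));P("R",s(543,75,.116))
P("side base front near",s(690,283,0));P("side base rear near",s(458,283,0))
P("side tray front near bottom",s(742,258,.008));P("top",s(745,235,.028));P("top far",s(745,135,.028))
```

```text
side wing L top [ 0.6546 -0.0393  0.116 ]
R [ 0.6131 -0.051   0.116 ]
side base front near [ 0.5194 -0.0184  0.    ]
side base rear near [0.6515 0.0193 0.    ]
side tray front near bottom [ 0.4933 -0.0389  0.008 ]
top [ 0.4917 -0.0402  0.028 ]
top far [ 0.5142 -0.1173  0.028 ]
```

Both views agree. The holder yaw is about 15.2°, the wing is at about (0.634, −0.044), and the tray is about 37 mm short of home. I'm moving to the spot in front of the tray with fingers shut, rolling the wrist back so there is room for clockwise turning.

Call:
play_rows:
  rows: [1, -0.05, -0.047, 0, -10, 1, -0.1, -0.094, 0, -20, 1, -0.15, -0.141, 0, -30, 1, -0.2, -0.188, 0, -40, 1, -0.25, -0.235, 0, -50, 1, -0.3, -0.282, 0, -60, 1, -0.35, -0.329, 0, -70, 1, -0.4, -0.376, 0, -80, 1, -0.449, -0.4215, 0, -90, 1, -0.449, -0.4215, 0, -100]
  grip_force: 60

```text
time_s: 1.5
eef_pos: [0.4707, -0.0864, 0.2537]
tool_rot: [0.0, 0.971, 0.241, 0.0]
contact_force: [-0.3, -0.5, 0.2]
opening: -0.0001
```

Run:
```python
from h import *
o=bot.observe(); print(o["joints"].round(3),o["eef_pos"].round(4),o["opening"])
q=o["tool_rot"];M=R.from_quat([q[1],q[2],q[3],q[0]]).as_matrix();print(np.degrees(np.arctan2(M[1,0],M[0,0])),M[:,2])
```

```text
[ 0.588  0.203 -0.602  1.978  0.136  0.999  0.408] [ 0.4707 -0.0864  0.2537] -0.00012684208253102032
27.898880859154996 [ 9.33611403e-04 -2.54171784e-04 -9.99999532e-01]
```

Call:
play_rows:
  rows: [1, 0, 0, 0.02, -10, 1, 0, 0, 0.05, -20, 1, 0, 0, 0.08, -30, 1, 0, 0, 0.1, -40, 1, 0, 0, 0.12, -50, 1, 0, 0, 0.14, -60, 1, 0, 0, 0.16, -70, 1, 0, 0, 0.18, -77.3, 1, 0, 0, 0.2, -77.3, 1, 0, 0, 0.215, -77.3]

```text
time_s: 2.75
eef_pos: [0.4699, -0.0888, 0.0375]
tool_rot: [-0.0, 0.61, 0.792, -0.0]
contact_force: [-0.6, -0.0, -0.1]
opening: 0.0002
```

```bash
cat >> h.py <<'E'
def st():
    o=bot.observe(); q=o["tool_rot"];M=R.from_quat([q[1],q[2],q[3],q[0]]).as_matrix()
    print(o["time_s"],"j",o["joints"].round(3),"p",o["eef_pos"].round(4),"yawx",np.degrees(np.arctan2(M[1,0],M[0,0])).round(2),"F",o["contact_force"].round(1),"T",o["torque"].round(3),"op",round(o["opening"],4))
    h=np.array([.5954,-.0542]);u=np.array([.965,.262]);d=o["eef_pos"][:2]-h;print("holder xy",(d@u).round(4),(d@[-u[1],u[0]]).round(4))
    return o,M
E
python3 -c "from h import *; st()"
```

```text
2.75 j [ 0.6    0.589 -0.668  2.134  0.632  0.622  1.312] p [ 0.4699 -0.0888  0.0375] yawx 104.79 F [-0.6 -0.  -0.1] T [ 0.014 -0.011  0.07 ] op 0.0002
holder xy -0.1302 -0.0005
```

Call:
play_rows:
  rows: [1, 0, 0.012, 0, 0, 1, 0, 0.02, 0, 0, 1, 0, 0.025, 0, 0, 1, 0, 0.03, 0, 0, 1, 0, 0.035, 0, 0, 1, 0, 0.04, 0, 0, 1, 0, 0.045, 0, 0, 1, 0, 0.049, 0, 0, 1, 0, 0.052, 0, 0, 1, 0, 0.052, 0, 0]

```text
time_s: 4.0
eef_pos: [0.5208, -0.0751, 0.0384]
tool_rot: [0.0, 0.61, 0.792, 0.0]
contact_force: [0.1, -0.5, -0.4]
opening: -0.0002
```

Call:
play_rows:
  rows: [1, 0, 0.001, 0, 0, 1, 0, 0.002, 0, 0, 1, 0, 0.003, 0, 0, 1, 0, 0.003, 0, 0]

```text
time_s: 4.5
eef_pos: [0.5234, -0.0745, 0.0383]
tool_rot: [0.0, 0.61, 0.792, 0.0]
contact_force: [-0.9, -0.5, -0.7]
opening: -0.0002
```

Call:
play_rows:
  rows: [1, 0, 0.001, 0, 0, 1, 0, 0.002, 0, 0, 1, 0, 0.002, 0, 0]

```text
time_s: 4.88
eef_pos: [0.5253, -0.074, 0.0383]
tool_rot: [0.0, 0.61, 0.792, 0.0]
contact_force: [-0.7, -0.5, -1.1]
opening: 0.0002
```

Call:
play_rows:
  rows: [1, 0, 0.001, 0, 0, 1, 0, 0.002, 0, 0, 1, 0, 0.003, 0, 0]

```text
time_s: 5.25
eef_pos: [0.528, -0.0733, 0.0383]
tool_rot: [0.0, 0.61, 0.792, -0.0]
contact_force: [-1.4, -1.0, 0.6]
opening: 0.0002
```

Run:
```python
from h import *
st()
f=grab("top");g=grab("side")
a=cv2.resize(f["pixels"][120:210,270:350],(400,450),interpolation=cv2.INTER_CUBIC);b=cv2.resize(g["pixels"][140:230,205:285],(400,450),interpolation=cv2.INTER_CUBIC)
cv2.imwrite("pics/c2.png",cv2.convertScaleAbs(np.hstack([a,b])[:,:,::-1],alpha=1.5))
```

```text
5.25 j [ 0.539  0.65  -0.664  2.008  0.623  0.694  1.307] p [ 0.528  -0.0733  0.0383] yawx 104.82 F [-1.4 -1.   0.6] T [-0.069  0.337 -0.018] op 0.0002
holder xy -0.07 -0.0008
```

View pics/c2.png

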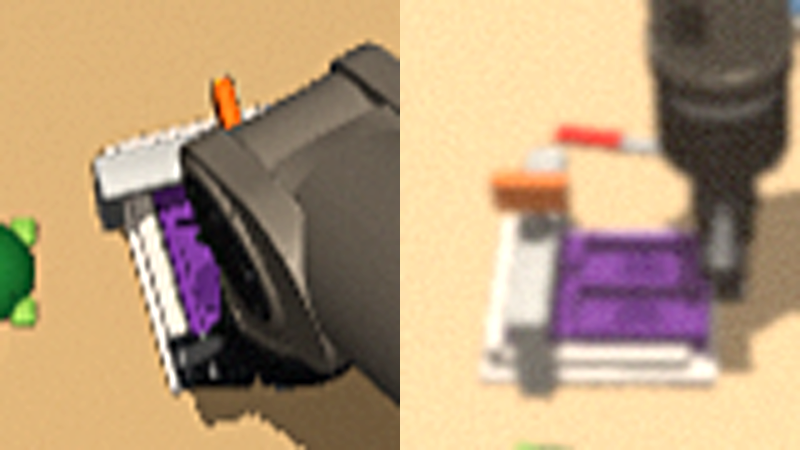

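The tray front (side crop at about (710,345)) is now near the plate's front edge, so it is nearly home. I'll keep pushing in small steps.

Call:
play_rows:
  rows: [1, 0, 0.001, 0, 0, 1, 0, 0.002, 0, 0, 1, 0, 0.002, 0, 0]

```text
time_s: 5.72
eef_pos: [0.5285, -0.0732, 0.038]
tool_rot: [-0.001, 0.61, 0.792, -0.001]
contact_force: [-5.4, -1.2, 4.0]
opening: 0.0
```

Call:
play_rows:
  rows: [1, 0, 0.001, 0, 0, 1, 0, 0.002, 0, 0, 1, 0, 0.002, 0, 0]

```text
time_s: 6.1
eef_pos: [0.5286, -0.0733, 0.0376]
tool_rot: [-0.002, 0.61, 0.792, -0.003]
contact_force: [-8.9, -1.6, 6.7]
opening: -0.0002
```

Call:
play_rows:
  rows: [1, 0, 0.001, 0, 0, 1, 0, 0.002, 0, 0, 1, 0, 0.002, 0, 0]

```text
time_s: 6.48
eef_pos: [0.5288, -0.0733, 0.0372]
tool_rot: [-0.003, 0.61, 0.792, -0.004]
contact_force: [-13.9, -4.5, 11.6]
opening: 0.0003
```

Contact is solid: the tool has stopped moving while force builds to 14 N. I'll back off, rise, open, and move over the wing.

Call:
play_rows:
  rows: [1, 0, -0.015, 0, 0, 1, 0, -0.04, -0.01, 0, 1, 0, -0.04, -0.07, 0, -1, 0, -0.04, -0.13, 0, -1, 0, 0.02, -0.13, 0, -1, 0.001, 0.08, -0.13, 0, -1, 0.001, 0.104, -0.13, 0, -1, 0.001, 0.104, -0.13, 0]

```text
time_s: 7.48
eef_pos: [0.6356, -0.0429, 0.1683]
tool_rot: [0.0, 0.61, 0.793, 0.001]
contact_force: [0.8, -0.3, 0.4]
opening: 0.0857
```

Run:
```python
from h import *
st()
f=grab("top");g=grab("side")
a=cv2.resize(f["pixels"][120:210,270:350],(400,450),interpolation=cv2.INTER_CUBIC);b=cv2.resize(g["pixels"][140:230,205:285],(400,450),interpolation=cv2.INTER_CUBIC)
cv2.imwrite("pics/c3.png",cv2.convertScaleAbs(np.hstack([a,b])[:,:,::-1],alpha=1.5))
```

```text
7.475 j [ 0.511  0.621 -0.768  1.69   0.489  1.031  1.41 ] p [ 0.6356 -0.0429  0.1683] yawx 104.89 F [ 0.8 -0.3  0.4] T [ 0.007  0.035 -0.012] op 0.0857
holder xy 0.0418 0.0004
```

View pics/c3.png

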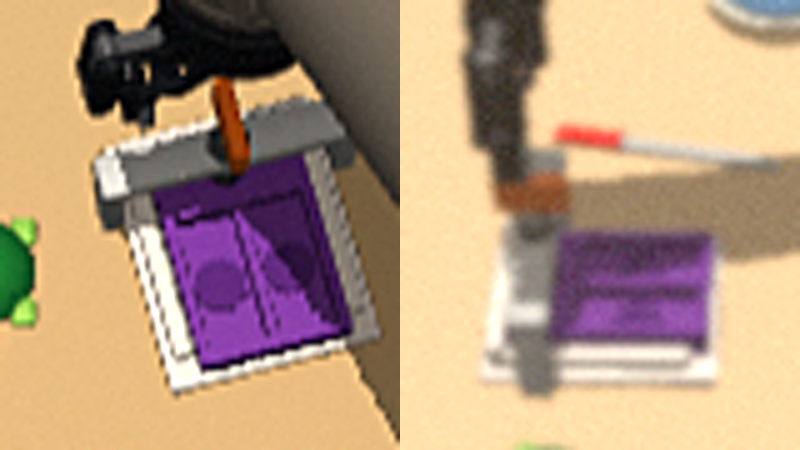

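The tray is home: its front edge sits parallel to the plate front, and the back is under the bridge. The fingers straddle the wing. I'll descend and grip.

Call:
play_rows:
  rows: [-1, 0, -0.002, 0.03, 0, -1, 0, -0.002, 0.05, 0, -1, 0, -0.002, 0.059, 0, -1, 0, -0.002, 0.059, 0, 1, 0, -0.002, 0.059, 0, 1, 0, -0.002, 0.059, 0, 1, 0, -0.002, 0.059, 0, 1, 0, -0.002, 0.059, 0, 1, 0, -0.002, 0.059, 0, 1, 0, -0.002, 0.059, 0]
  grip_force: 60

```text
time_s: 8.82
eef_pos: [0.6321, -0.0444, 0.1096]
tool_rot: [-0.0, 0.61, 0.792, 0.0]
contact_force: [-2.6, 1.3, 5.5]
opening: 0.0089
```

```bash
python3 -c "from h import *; st()"
```

```text
8.825 j [ 0.486  0.683 -0.728  1.735  0.548  0.938  1.365] p [ 0.6321 -0.0444  0.1096] yawx 104.83 F [-2.6  1.3  5.5] T [ 0.109  0.478 -0.018] op 0.0089
holder xy 0.038 -0.0002
```

Call:
play_rows:
  rows: [1, 0, 0, 0, 5, 1, 0, 0, 0, 10, 1, 0, 0, 0, 15, 1, 0, 0, 0, 20, 1, 0, 0, 0, 25, 1, 0, 0, 0, 30]

```text
time_s: 9.57
eef_pos: [0.6321, -0.0426, 0.1097]
tool_rot: [-0.001, 0.795, 0.607, 0.001]
contact_force: [-1.4, 4.0, 3.1]
opening: 0.0093
```

```bash
python3 -c "
from h import *; o,_=st(); print(o['tau'].round(4), o['joint_vel'].round(3))"
```

```text
9.575 j [ 0.407  0.647 -0.611  1.741  0.455  0.899  0.907] p [ 0.6321 -0.0426  0.1097] yawx 74.75 F [-1.4  4.   3.1] T [0.834 0.372 0.046] op 0.0093
holder xy 0.0385 0.0015
[ 3.44930e+00 -5.79888e+01 -6.66090e+00 -2.24438e+01  1.25980e+00
 -1.30000e-02  7.63400e-01] [-0.107 -0.044  0.157  0.008 -0.122 -0.049 -0.601]
```

```bash
cat >> h.py <<'E'
def tq(n=8):
    T=[];F=[]
    for _ in range(n):
        bot.grab_frame("top"); o=bot.observe(); T.append(o["torque"]);F.append(o["contact_force"])
    T=np.array(T);F=np.array(F);o,M=st();print("TQ",T.mean(0).round(4),"sd",T[:,2].std().round(4),"F",F.mean(0).round(1))
E
python3 -c "from h import *; tq()"
```

```text
9.975 j [ 0.408  0.647 -0.611  1.741  0.455  0.899  0.911] p [ 0.6321 -0.0427  0.1096] yawx 75.01 F [-2.1  4.6  4.7] T [ 1.035  0.453 -0.057] op 0.0089
holder xy 0.0384 0.0015
TQ [ 0.9971  0.4968 -0.0555] sd 0.0176 F [-2.1  5.2  4.2]
```

Call:
play_rows:
  rows: [1, 0, 0, 0, 5, 1, 0, 0, 0, 10, 1, 0, 0, 0, 15, 1, 0, 0, 0, 15]

```text
time_s: 10.48
eef_pos: [0.6324, -0.0419, 0.1097]
tool_rot: [-0.001, 0.866, 0.5, 0.001]
contact_force: [-1.4, 7.0, 3.1]
opening: 0.0094
```

```bash
python3 -c "from h import *; tq(6)"
```

```text
10.775 j [ 0.366  0.632 -0.552  1.743  0.409  0.882  0.685] p [ 0.6324 -0.0419  0.1096] yawx 60.05 F [-1.1  7.2  3.7] T [ 1.327e+00  2.040e-01 -1.000e-03] op 0.0094
holder xy 0.039 0.0022
TQ [ 1.3168  0.3067 -0.0228] sd 0.0148 F [-1.4  6.8  3.3]
```

The TCP drift shows the grip is about 3 mm off the screw's axis, which I now estimate at (0.6353, −0.0435). I'll regrip centred, which also gives a clean torque reading.

Call:
play_rows:
  rows: [0, 0, 0, 0, 0, 0, 0, 0, 0, 0, 0, 0.0018, 0.0017, 0, 0, 0, 0.0018, 0.0017, 0, 0]

```text
time_s: 11.28
eef_pos: [0.6348, -0.0443, 0.1093]
tool_rot: [0.0, 0.867, 0.499, 0.0]
contact_force: [0.1, 0.0, -0.9]
opening: 0.0426
```

```bash
python3 -c "from h import *; tq(5)"
```

```text
11.525 j [ 0.365  0.635 -0.548  1.738  0.411  0.885  0.683] p [ 0.6345 -0.0441  0.1093] yawx 59.82 F [ 0.1 -0.7  0.2] T [-0.002  0.011  0.027] op 0.0426
holder xy 0.0404 -0.0005
TQ [-0.0109 -0.0078 -0.0037] sd 0.022 F [-0.  -0.2 -0.3]
```

Call:
play_rows:
  rows: [0, 0.001, 0.0004, 0, 0, 1, 0.001, 0.0004, 0, 0, 1, 0.001, 0.0004, 0, 0, 1, 0.001, 0.0004, 0, 0, 1, 0.001, 0.0004, 0, 0]

```text
time_s: 12.15
eef_pos: [0.6354, -0.0433, 0.1094]
tool_rot: [0.0, 0.867, 0.499, -0.0]
contact_force: [-0.1, -0.4, 1.8]
opening: 0.0088
```

```bash
python3 -c "from h import *; tq(4)"
```

```text
12.35 j [ 0.363  0.636 -0.548  1.735  0.411  0.886  0.682] p [ 0.6354 -0.0433  0.1094] yawx 59.82 F [-1.2 -0.8  2.3] T [0.05  0.265 0.034] op 0.0088
holder xy 0.0414 -0.0
TQ [-0.0115  0.24   -0.0059] sd 0.0321 F [-1.  -0.4  2.3]
```

Call:
play_rows:
  rows: [1, 0, 0, 0, 2, 1, 0, 0, 0, 4, 1, 0, 0, 0, 6, 1, 0, 0, 0, 8]

```text
time_s: 12.85
eef_pos: [0.6354, -0.0433, 0.1094]
tool_rot: [0.0, 0.9, 0.436, 0.0]
contact_force: [-1.4, -0.0, 5.2]
opening: 0.0088
```

```bash
python3 -c "from h import *; tq(5)"
```

```text
13.1 j [ 0.341  0.629 -0.515  1.737  0.386  0.878  0.562] p [ 0.6354 -0.0433  0.1094] yawx 51.83 F [-2.  -0.3  5.7] T [ 0.035  0.478 -0.065] op 0.0088
holder xy 0.0415 0.0
TQ [ 0.0086  0.4111 -0.0334] sd 0.0185 F [-1.5 -0.   4.3]
```

Call:
play_rows:
  rows: [1, 0, 0, 0, 2, 1, 0, 0, 0, 4, 1, 0, 0, 0, 6, 1, 0, 0, 0, 8]

```text
time_s: 13.6
eef_pos: [0.6354, -0.0433, 0.1094]
tool_rot: [0.0, 0.928, 0.373, 0.0]
contact_force: [-2.4, -0.4, 3.9]
opening: 0.009
```

```bash
python3 -c "from h import *; tq(4)"
```

```text
13.8 j [ 0.318  0.622 -0.483  1.739  0.361  0.87   0.442] p [ 0.6355 -0.0433  0.1094] yawx 43.86 F [-2.3  0.1  5.3] T [ 0.054  0.412 -0.077] op 0.009
holder xy 0.0415 0.0
TQ [ 0.0563  0.4311 -0.0587] sd 0.0125 F [-2.  -0.1  5.1]
```

Call:
play_rows:
  rows: [1, 0, 0, 0, 2, 1, 0, 0, 0, 4, 1, 0, 0, 0, 6, 1, 0, 0, 0, 8]

```text
time_s: 14.3
eef_pos: [0.6354, -0.0433, 0.1094]
tool_rot: [0.0, 0.952, 0.307, 0.0]
contact_force: [-1.2, -1.0, 5.0]
opening: 0.009
```

```bash
python3 -c "from h import *; tq(4)"
```

```text
14.5 j [ 0.295  0.615 -0.45   1.74   0.337  0.863  0.322] p [ 0.6355 -0.0433  0.1094] yawx 35.88 F [-1.9  0.8  4.7] T [ 0.066  0.409 -0.069] op 0.0092
holder xy 0.0415 0.0001
TQ [ 0.0551  0.4193 -0.0527] sd 0.0288 F [-1.9  0.6  4.8]
```

Call:
play_rows:
  rows: [1, 0, 0, 0, 2, 1, 0, 0, 0, 4, 1, 0, 0, 0, 6, 1, 0, 0, 0, 8]

```text
time_s: 15.0
eef_pos: [0.6355, -0.0433, 0.1094]
tool_rot: [0.0, 0.971, 0.241, 0.0]
contact_force: [-1.7, -0.5, 5.3]
opening: 0.0089
```

```bash
python3 -c "from h import *; tq(4)"
```

```text
15.2 j [ 0.272  0.609 -0.417  1.742  0.312  0.856  0.203] p [ 0.6355 -0.0433  0.1094] yawx 27.91 F [-1.1  0.7  6.1] T [ 0.028  0.36  -0.004] op 0.0091
holder xy 0.0416 0.0
TQ [ 0.0488  0.3961 -0.0205] sd 0.0304 F [-1.5  0.4  5.3]
```

Call:
play_rows:
  rows: [1, 0, 0, 0, 2, 1, 0, 0, 0, 4, 1, 0, 0, 0, 6, 1, 0, 0, 0, 8]

```text
time_s: 15.7
eef_pos: [0.6355, -0.0432, 0.1094]
tool_rot: [-0.0, 0.985, 0.172, 0.0]
contact_force: [-1.9, 0.6, 4.5]
opening: 0.0089
```

```bash
python3 -c "from h import *; tq(4)"
```

```text
15.9 j [ 0.248  0.604 -0.383  1.744  0.287  0.849  0.083] p [ 0.6355 -0.0433  0.1094] yawx 19.93 F [-2.  -0.7  5. ] T [0.093 0.394 0.041] op 0.0094
holder xy 0.0416 0.0
TQ [0.066  0.3755 0.0471] sd 0.0269 F [-1.9 -0.4  5.2]
```

Torque rose from −0.055 to −0.02 to +0.047 N m over two steps, which is the bottoming slope. The first touch was at a tool yaw of about 31°, and the force is now about 30 N. One small confirming step.

Call:
play_rows:
  rows: [1, 0, 0, 0, 2, 1, 0, 0, 0, 4, 1, 0, 0, 0, 5, 1, 0, 0, 0, 5]

```text
time_s: 16.4
eef_pos: [0.6356, -0.0432, 0.1094]
tool_rot: [0.0, 0.992, 0.13, 0.0]
contact_force: [-0.7, -0.4, 4.8]
opening: 0.0093
```

```bash
python3 -c "from h import *; tq(8)"
```

```text
16.8 j [ 0.233  0.6   -0.362  1.745  0.271  0.845  0.009] p [ 0.6356 -0.0432  0.1094] yawx 14.94 F [-1.5 -1.2  5.9] T [0.081 0.364 0.058] op 0.0094
holder xy 0.0416 0.0001
TQ [0.0624 0.3501 0.06  ] sd 0.0295 F [-1.6  0.1  5.4]
```

Call:
play_rows:
  rows: [1, 0, 0, 0, 2, 1, 0, 0, 0, 4, 1, 0, 0, 0, 4, 1, 0, 0, 0, 4]

```text
time_s: 17.3
eef_pos: [0.6355, -0.0433, 0.1094]
tool_rot: [0.0, 0.995, 0.095, 0.0]
contact_force: [-1.6, 0.7, 4.4]
opening: 0.0091
```

```bash
python3 -c "from h import *; tq(10)"
```

```text
17.8 j [ 0.221  0.598 -0.346  1.746  0.258  0.842 -0.051] p [ 0.6356 -0.0432  0.1094] yawx 10.95 F [-2.   0.3  4.9] T [0.029 0.334 0.117] op 0.009
holder xy 0.0416 0.0001
TQ [0.0699 0.3379 0.083 ] sd 0.0351 F [-1.6  0.4  5. ]
```

Call:
play_rows:
  rows: [1, 0, 0, 0, -2, 1, 0, 0, 0, -4, 1, 0, 0, 0, -5, 1, 0, 0, 0, -5]

```text
time_s: 18.3
eef_pos: [0.6355, -0.0432, 0.1094]
tool_rot: [-0.0, 0.99, 0.139, 0.0]
contact_force: [-0.7, 1.0, 5.3]
opening: 0.0089
```

```bash
python3 -c "from h import *; tq(8)"
```

```text
18.7 j [ 0.236  0.601 -0.367  1.745  0.274  0.846  0.024] p [ 0.6355 -0.0433  0.1094] yawx 15.96 F [-1.8  1.8  5.5] T [0.081 0.323 0.142] op 0.0088
holder xy 0.0416 0.0
TQ [0.0808 0.3426 0.1285] sd 0.0168 F [-1.8  0.5  5.1]
```

Call:
play_rows:
  rows: [1, 0, 0, 0, -2, 1, 0, 0, 0, -4, 1, 0, 0, 0, -6, 1, 0, 0, 0, -8]

```text
time_s: 19.2
eef_pos: [0.6355, -0.0433, 0.1094]
tool_rot: [-0.0, 0.978, 0.208, 0.0]
contact_force: [-2.2, 0.0, 5.6]
opening: 0.0091
```

```bash
python3 -c "from h import *; tq(8)"
```

```text
19.6 j [ 0.26   0.606 -0.4    1.743  0.299  0.852  0.143] p [ 0.6355 -0.0432  0.1094] yawx 23.95 F [-2.1  0.5  4.5] T [0.029 0.396 0.038] op 0.0089
holder xy 0.0416 0.0001
TQ [0.0699 0.3815 0.0726] sd 0.0287 F [-1.8  0.5  5.2]
```

Call:
play_rows:
  rows: [1, 0, 0, 0, -3, 1, 0, 0, 0, -6, 1, 0, 0, 0, -9, 1, 0, 0, 0, -12]

```text
time_s: 20.1
eef_pos: [0.6355, -0.0433, 0.1094]
tool_rot: [-0.0, 0.951, 0.309, 0.0]
contact_force: [-1.6, 0.7, 5.6]
opening: 0.0088
```

```bash
python3 -c "from h import *; tq(8)"
```

```text
20.5 j [ 0.295  0.615 -0.45   1.74   0.337  0.863  0.323] p [ 0.6355 -0.0433  0.1094] yawx 35.94 F [-1.1 -0.2  5. ] T [0.058 0.373 0.01 ] op 0.0093
holder xy 0.0415 0.0
TQ [0.058  0.3988 0.0169] sd 0.0272 F [-1.7  0.1  5.6]
```

The return shows the same signature: 0.129, then 0.073, then 0.017 N m, falling to free. First touch is at a yaw of about 28.5°. I'll back off to about 114.5°, a further 78.5°.

Call:
play_rows:
  rows: [1, 0, 0, 0, -9, 1, 0, 0, 0, -18, 1, 0, 0, 0, -27, 1, 0, 0, 0, -36, 1, 0, 0, 0, -45, 1, 0, 0, 0, -54, 1, 0, 0, 0, -63, 1, 0, 0, 0, -72, 1, 0, 0, 0, -78.5, 1, 0, 0, 0, -78.5]

```text
time_s: 21.75
eef_pos: [0.6354, -0.0435, 0.1094]
tool_rot: [-0.0, 0.541, 0.841, 0.0]
contact_force: [-2.8, 0.3, 5.7]
opening: 0.0091
```

```bash
python3 -c "from h import *; tq(4)"
```

```text
21.95 j [ 0.506  0.701 -0.765  1.725  0.579  0.955  1.51 ] p [ 0.6354 -0.0436  0.1094] yawx 114.42 F [-2.  -0.9  6.4] T [-0.079  0.496  0.032] op 0.0089
holder xy 0.0414 -0.0002
TQ [-0.1149  0.48    0.0365] sd 0.0201 F [-2.  -0.7  5.9]
```

Call:
play_rows:
  rows: [0, 0, 0, 0, 0, -0.4, 0, 0, 0, 0, -0.4, 0, 0, 0, 0, -0.4, 0, 0, -0.02, 0, -0.4, 0, 0, -0.06, 0, -0.4, 0, 0, -0.12, 0, -0.4, 0, -0.06, -0.15, 0, -0.4, 0, -0.12, -0.15, 0, -0.4, 0, -0.16, -0.15, 0, -0.4, 0, -0.16, -0.15, 0]

```text
time_s: 23.2
eef_pos: [0.4873, -0.1111, 0.2603]
tool_rot: [0.001, 0.544, 0.839, -0.002]
contact_force: [0.7, 1.6, 0.4]
opening: 0.0597
```

Run:
```python
from h import *
st()
f=grab("top");g=grab("side",'pics/s4.png')
a=cv2.resize(f["pixels"][120:210,270:350],(400,450),interpolation=cv2.INTER_CUBIC);b=cv2.resize(g["pixels"][140:230,205:285],(400,450),interpolation=cv2.INTER_CUBIC)
cv2.imwrite("pics/c4.png",cv2.convertScaleAbs(np.hstack([a,b])[:,:,::-1],alpha=1.5))
```

```text
23.2 j [ 0.897  0.311 -0.947  1.911  0.292  1.064  1.821] p [ 0.4873 -0.1111  0.2603] yawx 114.14 F [0.7 1.6 0.4] T [ 0.056 -0.012  0.017] op 0.0597
holder xy -0.1192 -0.0266
```

View pics/c4.png

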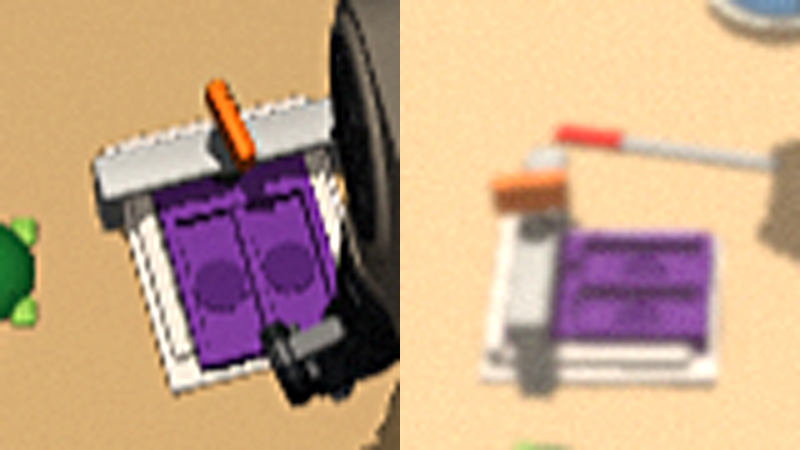

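The wing is left at the expected angle (a bit past its starting angle), the tray front hasn't moved from its home position, and the turtle and file look undisturbed. Handing in.

```bash
python3 -c "from h import *; print(bot.hand_in())"
```

```text
the job is handed in; nothing more can be done
None
```

I pushed the small purple tray home, bottomed the screw on it, backed the screw off about 86° from first touch, let go and handed the job in. It took about 23 of the 72 s, and the hand-in gave no verdict.

- **Tray home:** The tool stopped dead against the back stop while the push force rose to about 14 N. The last crop shows the tray's front edge unmoved since then.
- **Screw bottomed:** The peak pad force was roughly 40–60 N, worked out from noisy wrist-torque readings (the crush limit is 90 N).
- **First touch:** The torque rose as I tightened and fell back to the free level on the way out. The individual touch estimates ranged from about 25.5° to 31.5° of tool angle; I used 28.5°. That spread is well inside the ±27° allowed.
- **Back-off:** At about 86° the pad should stand about 4.8 mm above the land. I could not see that gap directly, because the bridge hides it.
- **Regrip:** My first grip on the wing was about 3 mm off the screw's axis, so I let go and gripped again, centred, before bottoming.
- **Bystanders:** The turtle and nail file look undisturbed in the last crop. I did not check the others again, but the arm did not touch them on any path I commanded.

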